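Slide the spray-can crate back against the parts trough

ROBOT

A 6-joint arm with a two-finger parallel gripper is mounted at the origin on the work surface. World frame = base frame: x ahead of the robot, y to its left, z up, the work surface at z = 0. Lengths are in mm, angles in rad, forces in N, time in s.
With the tool pointing down it reaches from about 275 to 1000 mm from the base axis. Payload 8.4 kg.
Tool frame: the origin (TCP) lies at the very end of the fingers, on their centre line; the grasp point (between the pads) lies 19 mm behind it (r.tcp_to_grasp is the distance from the TCP to the grasp point, in mm); z points along the fingers, y is the line along which they close (so a half turn about z gives the same grasp; the last joint's range is limited). The gripper opens to 85 mm and grips with 20 to 120 N. Pads are 22 mm wide; open, the fingers measure 114 mm over their backs; the gripper's body (76 mm by 85 mm) begins 54 mm behind the grasp point. The pads swing forward as they close: fully open they stand 13 mm farther back than shut.
Start: joints at [1.317, 0.353, 1.633, -0, 1.155, -0.002], TCP at [155.716, 605.294, 231.281] pointing down, gripper open.
Joint ranges: [-2.63, 2.63], [-0.92, 2.1], [0.06, 2.66], [-1.3, 4.44], [0, 2.69], [-3.02, 3.02]. Speed limits (rad/s): [2.22, 2.22, 2.79, 3.14, 3.14, 3.14].

INTERFACE

Orientations are given as [roll, pitch, yaw] about the fixed x, y, z axes, in that order (R = Rz(yaw) Ry(pitch) Rx(roll)).
In Python, from rig import r gives the robot as it stands. The module is installed in compiled form; this text tells all that it offers.
- The arm moves only by the tool play_rows, never from a script. Its argument "rows" is a list of rows, each an object with "dp": the shift along the tool's x, y, z in units of 40 mm (1.0 is 40 mm), a list of three; "turn": the turn, a rotation vector about the tool's x, y, z in units of 6 degrees (1.0 is 6 degrees), a list of three; "fingers": the closure, from 0 (fully open) to 1 (shut). In form: [{"dp": [tx, ty, tz], "turn": [wx, wy, wz], "fingers": fingers}, ...]. A call has 1 to 5 rows; each row shifts and turns the commanded pose from where the row before left it, along the tool's axes as they then stand; what a row does not reach is not made up. A row lasts 1/12 s, in which the tool goes at most 41.7 mm and 7.16 degrees, less where a joint would pass 70% of its speed; a pose out of reach is approached as far as the arm can. A call is refused whole if a number of a shift passes 1 or a number of a turn 1, either way. A call with a gripper value outside its range is refused whole. The fingers move at their own pace and stop on an object; "force" is the grip in N (left out, the last holds). Time passes only in rows, so rows that do not move let the fingers close. It gives the time, the measured TCP pose, the force, the opening and the grip force at its end, in the units of the state.
- r.sense(): the state, without advancing time (a new reading comes with each control period).
- r.grab_frame(name): name is "scene" or "top" or "wrist"; returns a dict with "pixels" (400x640x3 uint8, red, green, blue), "fx", "fy", "cx", "cy" (pixels), "pose" (4x4, takes a point from camera to world coordinates). Camera axes: x right, y down, z forward; pixel columns grow to the right and rows downward; lengths in mm; the calibration is good to about 2 mm. The wrist camera is an equidistant fisheye: a pixel r from the principal point sees the ray r / f radians off the axis. A picture is of the moment at which its call begins. There is no depth.
- r.sign_off(): hands the job in; it is judged then, once.
The state is a dict: "clock": time; "qpos": joint angles; "qvel": joint speeds; "joint_efforts": joint torques, N m; "eef_pos": TCP position; "tcp_rot": TCP orientation; "contact_force": force on the tool from outside, world axes, zero at the start; "wrist_torque": the same for the moment, N m; "opening": opening from 0.0 (shut) to 1.0 (fully open); "grasp_force": force on a finger pad.
Only numpy, scipy, OpenCV 4.12 (cv2) and the standard library are available. Lean on these libraries where they do the work, as an engineer would, in place of code of your own. Each camera call takes 0.05 s, during which the arm holds its last target. There are 200 camera calls.

TASK

The narrow pine crate of spray cans has been left out on the bench: push it back to its place, flush and square against the front of the long steel parts trough, between the rectangular fluid tin and the white bucket. It is heavy and tips easily, so push gently and low, near its base, so that it slides flat along the bench without rocking; do not lift the crate or the cans. Leave everything else where it stands, and take your hand away at the end.

Things in the scene. Friction and masses are not known exactly. Their poses are not given: they have to be found in the camera images.
- crate: slatted pine crate holding one row of three spray cans, 100 mm deep (its x), 250 mm wide (its y), 110 mm high, 1.7 to 2.2 kg with the cans. Origin: centre of its underside, on the bench; x points from its front (robot side) to its back, z up. It stands on two cross runners, slides with a friction of 0.55 to 0.7, and can tip when pushed more than about 60 mm above the bench
- crate_front (a point): middle of the crate's front face, 30 mm above the bench, 50 mm in front of (-x) its origin; axes as the crate. Lower slat 14 to 58 mm above the bench, upper slat 66 to 110 mm, flush over the whole width; the cans, 17 mm behind the face, reach 216 mm above the bench. Sliding takes a level push of about 9 to 15 N; pressing down on the rough wood while pushing makes it stick
- crate_back (a point): middle of the crate's back face, 30 mm above the bench, 50 mm behind (+x) its origin; axes as the crate. The crate is home when this point lies on the trough's face near bay and the two x axes agree
- can_left: spray can in the crate's left (+y) space, 66 mm in diameter, 194 mm tall, standing loose on the crate's floor 22 mm above the bench; origin: centre of its underside
- can_mid: spray can without cap in the middle of the crate, 66 mm in diameter, 183 mm tall, loose; origin: centre of its underside
- can_right: spray can in the crate's right (-y) space, 66 mm in diameter, 194 mm tall, loose; origin: centre of its underside
- bay (a point): point on the flat front face of the long grey sheet-steel parts trough (220 mm deep, 840 mm long, 100 mm high, fixed at the back of the bench), 30 mm above the bench, at mid-length and about midway between tin and bucket: the crate's place. Its x points into the trough, square to that face, y along the face to the left, z up. The free gap between tin and bucket is 350 to 400 mm
- fluid_tin: rectangular sheet-metal fluid tin with a screw cap and a handle, 90 x 150 x 205 mm (x, y, z; 227 mm with its cap), standing near the trough on one side of the crate's place; origin: centre of its underside
- bucket: round white plastic bucket, 158 mm in diameter at the rim, 135 mm high, standing near the trough on the other side of the crate's place; origin: centre of its underside
- jack_pad_low: black round rubber jack pad, 90 mm in diameter, 28 mm thick, lying flat on the bench to the left of the crate; origin: centre of its underside
- jack_pad_top: second jack pad of the same size, lying on top of the first; origin: centre of its underside
- cup: white plastic cup, 72 mm in diameter, 85 mm high, standing to the right of the crate; origin: centre of its underside
- glue_bottle: small white bottle, 38 mm in diameter, 120 mm tall, standing to the right of the crate; origin: centre of its underside
- wrench: steel wrench 210 mm long lying on the bench at the left front; origin about mid-length, on its underside
- screwdriver: screwdriver 210 mm long lying on the bench at the right front; origin about mid-length, on its underside
- grinder: bench grinder with two 150 mm wheels, fixed at the right, about 370 mm wide and 310 mm high with its eye shields; origin: centre of its base
Not all that is in view belongs to the job. Leave any turquoise or yellow look-alike of the can_right alone. What is shaped like the can_mid but yellow is not meant.

How it is judged (in metres and radians):
At the end, for the whole second after the job is handed in: the crate stands flat and still on the bench, the middle of its back face within 8 mm of the trough's front face, square to it within 0.05 rad, within 65 mm of the middle of the gap between tin and bucket, with the three cans standing on its floor (x of crate_back in the frame of bay between -0.008 and 0.006 m and y of crate_back in the frame of bay between -0.065 and 0.065 m and angle between the x axis of crate and the x axis of bay, either way round below 0.05 rad and angle between crate's own z axis and vertical below 0.03 rad and height (world z) of crate below 0.005 m and linear speed of crate below 0.02 m/s and z of each of can_left, can_mid, can_right in the frame of crate below 0.03 m); the robot touches nothing.
It fails at once if the crate rocks: it leans by more than 0.10 rad (angle between crate's own z axis and vertical above 0.1 rad).
It fails at once if the crate is lifted: its underside rises more than 10 mm (height (world z) of crate above 0.01 m).
It fails at once if the crate is shoved hard: it moves faster than 0.5 m/s (linear speed of crate above 0.5 m/s).
It fails at once if a spray can is lifted off the crate's floor by more than 20 mm or leans over by more than 0.3 rad (z of any of can_left, can_mid, can_right in the frame of crate above 0.042 m or angle between any of can_left, can_mid, can_right's own z axis and vertical above 0.3 rad).
It fails at once if the tin, the bucket or another loose thing is moved by more than 20 mm (distance of any of fluid_tin, bucket, jack_pad_low, jack_pad_top, cup, glue_bottle, wrench, screwdriver from where it was at the start of the episode above 0.02 m).
It also fails if it takes over 51 s, if anything falls off the work surface, if the arm or the gripper's body presses on something with over 40 N, if the wrist force passes 120 N, or if a joint passes its speed limit or range.

## Working session

There is one attempt and no reset: what is moved stays moved. The work goes in short steps, Python scripts to look and compute and a tool call to move; the robot and the scene stay as the last step left them, time stands still between calls to the robot, and variables do not carry over. Pictures are saved under pics/ and viewed, at most 10 in all, crops included, and the job is handed in when it is done.

Besides the shell and the picture viewer there is one more tool, called after "Emit:" in YAML: its name, and indented under it one key for each argument. play_rows: Moves the arm, as the interface text tells. Its arguments: {"type":"object","properties":{"rows":{"type":"array"},"force":{"type":"number"}},"required":["rows"]}

```bash
mkdir -p pics
python3 - <<'E'
from rig import r
import cv2,numpy as np
for n in("scene","top"):
    f=r.grab_frame(n); cv2.imwrite(f"pics/{n}0.png",f["pixels"][:,:,::-1]); np.savez(f"pics/{n}0.npz",**f)
    print(n,f["fx"],f["cx"],f["cy"],np.round(f["pose"],3).tolist())
print(r.sense())
E
```

```text
scene 366.56035555872563 319.57027046652576 197.86164599020134 [[-0.843, 0.466, -0.27, 849.961], [0.538, 0.73, -0.421, 336.676], [0.001, -0.5, -0.866, 1014.385], [0.0, 0.0, 0.0, 1.0]]
top 473.9957763020838 322.15045065848534 195.07759348232128 [[0.028, -0.982, 0.185, 237.191], [-1.0, -0.03, -0.005, -138.543], [0.011, -0.184, -0.983, 1679.6], [0.0, 0.0, 0.0, 1.0]]
{'clock': 0.1, 'qpos': array([ 1.31660629e+00,  3.53608417e-01,  1.63404682e+00, -4.31663823e-05,
        1.15521504e+00, -2.40574998e-03]), 'qvel': array([ 1.45258202e-03, -2.16026688e-03, -1.12687272e-03,  3.65230236e-04,
        5.46692620e-04, -7.41225103e-06]), 'joint_efforts': array([-2.83870777e-04, -6.06355047e+01, -3.42817426e+01,  9.71629902e-05,
        4.04867227e-03, -1.66079229e-05]), 'eef_pos': array([155.61700341, 604.8760584 , 230.62385544]), 'tcp_rot': array([-3.14031494e+00,  3.63960795e-05,  2.88982584e+00]), 'contact_force': array([-0.97874417, -0.53103766, -0.15964346]), 'wrist_torque': array([ 0.02118357, -0.03511696, -0.02638012]), 'grasp_force': 0.0, 'opening': 1.0020832616208477}
```

View pics/top0.png

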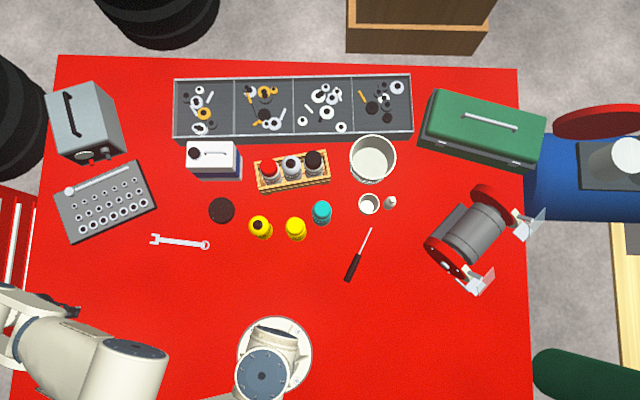

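View pics/scene0.png

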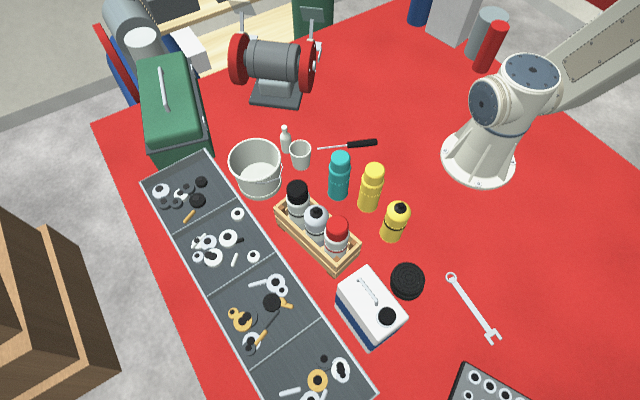

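The top view shows the crate around (292,172), the trough's front at row about 135, the tin at (213,155), the bucket at (373,160) and three look-alike cans in front at (260,227), (295,228) and (322,212). I'll enlarge it for exact edges.

```bash
cat > h.py <<'E'
import numpy as np
def px2w(f,uv,z):
    K=np.array([[float(f["fx"]),0,float(f["cx"])],[0,float(f["fy"]),float(f["cy"])],[0,0,1]])
    uv=np.atleast_2d(uv).astype(float); P=f["pose"]
    d=(P[:3,:3]@np.linalg.inv(K)@np.c_[uv,np.ones(len(uv))].T).T
    o=P[:3,3]; return o+d*((z-o[2])/d[:,2])[:,None]
E
python3 - <<'E'
import cv2
a=cv2.imread("pics/top0.png")[125:245,165:405]
cv2.imwrite("pics/c1.png",cv2.resize(a,None,fx=3.33,fy=3.33,interpolation=cv2.INTER_CUBIC))
a=cv2.imread("pics/scene0.png")[120:280,215:425]
cv2.imwrite("pics/c2.png",cv2.resize(a,None,fx=3.5,fy=3.5,interpolation=cv2.INTER_CUBIC))
E
```

```text
(no output)
```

View pics/c1.png

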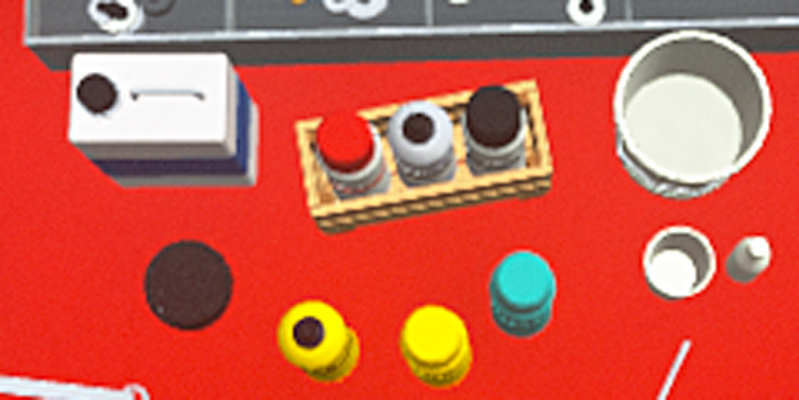

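View pics/c2.png

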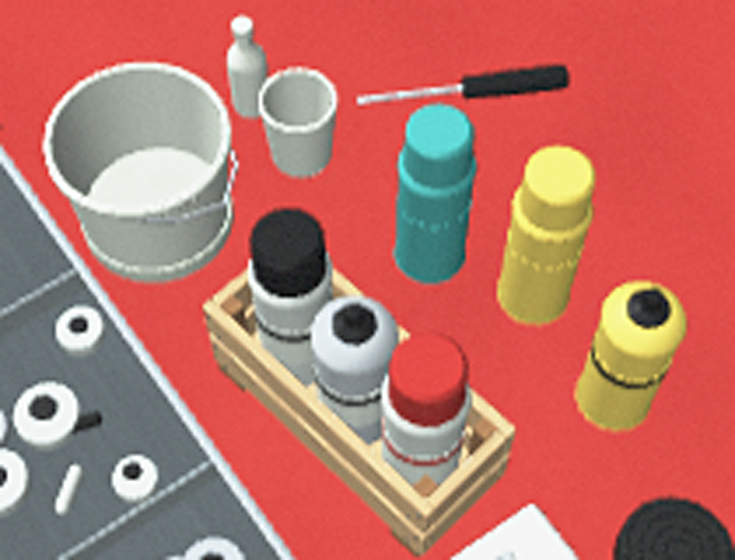

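Run:
```python
from h import *
np.set_printoptions(suppress=True,precision=1)
f=dict(np.load("pics/top0.npz"))
g=dict(np.load("pics/scene0.npz"))
def c1(l,z): return px2w(f,(np.array(l)+.5)/3.333+[165,125]-.5,z)
def c2(l,z): return px2w(g,(np.array(l)+.5)/3.5+[215,120]-.5,z)
C=c1([(315,217),(550,182),(537,80),(296,121)],110)[:,:2];print("crate FL FR BR BL",C,C.mean(0))
C2=c2([(513,428),(422,522),(208,305)],110)[:,:2];print("scene FL,BL,BR",C2)
for D in(C[0]-C[1],C[3]-C[2],C2[1]-C2[2]):print(np.hypot(*D),np.arctan2(-D[0],D[1]))
T=c1([(28,46),(400,36),(799,23)],100);print("trough",T);D=T[0]-T[2];print(np.arctan2(-D[0],D[1]))
T=c2([(0,152),(290,558)],100);print("trough scene",T);D=T[1]-T[0];print(np.arctan2(-D[0],D[1]))
print("tin",c1([(72,55),(222,52),(238,140),(68,140)],205))
print("bucket",c1([(693,112),(614,112),(772,112)],135), c2([(139,140)],135))
print("Y1,Y2,T tops",c1([(315,336),(434,332),(523,280)],205*.92))
print("bases scene",c2([(612,415),(533,310),(429,270)],0))
print("pad",c1([(188,283)],56),"cup",c1([(679,260)],85))
```

```text
crate FL FR BR BL [[ 543.8   65.5]
 [ 587.3 -171.2]
 [ 694.4 -155.1]
 [ 643.2   90.2]] [617.2 -42.6]
scene FL,BL,BR [[ 547.5   70.4]
 [ 647.3   95. ]
 [ 691.4 -147.9]]
240.71063160981242 0.1817904154484271
250.59962041536002 0.20574140076110983
246.87916721443221 0.17968909953978157
trough [[ 717.3  373.4  100. ]
 [ 740.3  -11.4  100. ]
 [ 767.7 -427.4  100. ]]
0.06281941671525736
trough scene [[ 768.6 -383.7  100. ]
 [ 741.4   63.1  100. ]]
0.06068697208793535
tin [[677.7 296.2 205. ]
 [685.3 151.7 205. ]
 [598.2 130.8 205. ]
 [593.1 293.2 205. ]]
bucket [[ 658.6 -313.4  135. ]
 [ 656.1 -233.5  135. ]
 [ 661.1 -393.3  135. ]] [[ 667.9 -304.5  135. ]]
Y1,Y2,T tops [[ 413.6   49.3  188.6]
 [ 420.7  -63.2  188.6]
 [ 473.2 -146.2  188.6]]
bases scene [[ 432.    74.    -0. ]
 [ 428.5  -45.3    0. ]
 [ 484.  -130.1    0. ]]
pad [[480.6 200.4  56. ]] cup [[ 515.1 -306.    85. ]]
```

Measured so far:
- The crate's centre is near (619,-40) with yaw about 0.19.
- The trough's face is x ≈ 739 − 0.062y, with yaw about 0.062.
- The gap's middle is y ≈ −45.
- The crate must go about 73 mm forward and turn about −0.13.

I'll go above the space in front of it, with the fingers' closing line along the push.

```bash
cat >> h.py <<'E'
from scipy.spatial.transform import Rotation as Ro
def plan(target,rpy,n,p=None,rot=None):
    "even rows from the present pose to target, in tool units"
    from rig import r
    s=r.sense(); p=s["eef_pos"] if p is None else np.array(p,float); R=Ro.from_euler("xyz",s["tcp_rot"] if rot is None else rot)
    dr=(R.inv()*Ro.from_euler("xyz",rpy)).as_rotvec()/n; dp=(np.array(target)-p)/n
    print("now",p.round(1),s["tcp_rot"].round(3),"F",s["contact_force"].round(1),"t",s["clock"])
    for i in range(n):
        print((R.inv().apply(dp)/40).round(2).tolist(),(np.degrees(dr)/6).round(2).tolist()); R=R*Ro.from_rotvec(dr)
E
python3 -c "
from h import *
plan([480,4,310],[np.pi,0,1.76],20)
from rig import r;import cv2
cv2.imwrite('pics/w0.png',r.grab_frame('wrist')['pixels'][:,:,::-1])"
```

```text
now [155.6 604.9 230.6] [-3.14  0.    2.89] F [-1.  -0.5 -0.2] t 0.1
[-0.58, -0.63, -0.1] [-0.0, 0.0, 0.54]
[-0.61, -0.59, -0.1] [-0.0, 0.0, 0.54]
[-0.65, -0.56, -0.1] [-0.0, 0.0, 0.54]
[-0.68, -0.52, -0.1] [-0.0, 0.0, 0.54]
[-0.71, -0.48, -0.1] [-0.0, 0.0, 0.54]
[-0.73, -0.44, -0.1] [-0.0, 0.0, 0.54]
[-0.76, -0.4, -0.1] [-0.0, 0.0, 0.54]
[-0.78, -0.35, -0.1] [-0.0, 0.0, 0.54]
[-0.8, -0.31, -0.1] [-0.0, 0.0, 0.54]
[-0.81, -0.26, -0.1] [-0.0, 0.0, 0.54]
[-0.83, -0.22, -0.1] [-0.0, 0.0, 0.54]
[-0.84, -0.17, -0.1] [-0.0, 0.0, 0.54]
[-0.84, -0.12, -0.1] [-0.0, 0.0, 0.54]
[-0.85, -0.08, -0.1] [-0.0, 0.0, 0.54]
[-0.85, -0.03, -0.1] [-0.0, 0.0, 0.54]
[-0.85, 0.02, -0.1] [-0.0, 0.0, 0.54]
[-0.85, 0.07, -0.1] [-0.0, 0.0, 0.54]
[-0.85, 0.12, -0.1] [-0.0, 0.0, 0.54]
[-0.84, 0.16, -0.1] [-0.0, 0.0, 0.54]
[-0.83, 0.21, -0.1] [-0.0, 0.0, 0.54]
```

View pics/w0.png

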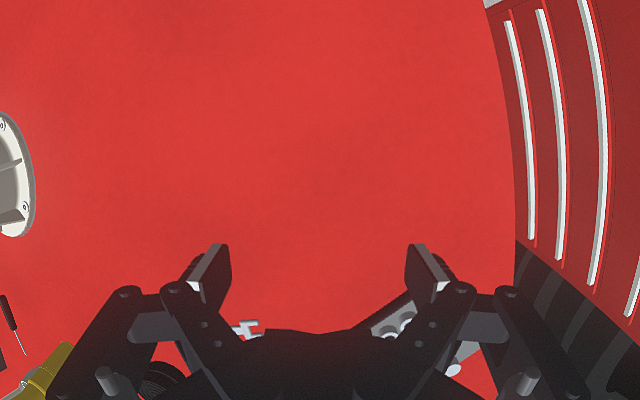

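The wrist view shows linkage fingers whose knuckles, near (125,300) and (510,300), stand wider than the tips. So I'll push with the closed fingertips, and I need to know which side the camera sits on.

```bash
python3 -c "
from h import *
from rig import r
s=r.sense();f=r.grab_frame('wrist');R=Ro.from_euler('xyz',s['tcp_rot'])
print('cam in tcp',R.inv().apply(f['pose'][:3,3]-s['eef_pos']),(R.inv().as_matrix()@f['pose'][:3,:3]).round(2))
t=np.radians(12);n=.19
# tool z = forward-tilted down; tool x back towards robot
z=np.array([np.sin(t)*np.cos(n),np.sin(t)*np.sin(n),-np.cos(t)]);y=np.array([-np.sin(n),np.cos(n),0])
for sg in(1,-1):
  Y=y*sg;X=np.cross(Y,z);e=Ro.from_matrix(np.c_[X,Y,z]).as_euler('xyz');print(sg,X,e)
plan([500,20,330],e if 0 else [np.pi,0,np.pi+.19],20)
"
```

```text
cam in tcp [  70.50732956    0.16396031 -142.99532083] [[-0.   -0.96 -0.28]
 [ 1.   -0.   -0.  ]
 [ 0.   -0.28  0.96]]
1 [-0.96054509 -0.18473187 -0.20791169] [ 3.14159265  0.20943951 -2.95159265]
-1 [0.96054509 0.18473187 0.20791169] [ 3.14159265 -0.20943951  0.19      ]
now [155.6 605.  230.8] [-3.141  0.     2.89 ] F [ 0.5 -0.  -0.4] t 0.2
[-0.6, -0.6, -0.12] [-0.0, -0.0, -0.21]
[-0.59, -0.61, -0.12] [-0.0, -0.0, -0.21]
[-0.57, -0.63, -0.12] [-0.0, -0.0, -0.21]
[-0.56, -0.64, -0.12] [-0.0, -0.0, -0.21]
[-0.54, -0.65, -0.12] [-0.0, -0.0, -0.21]
[-0.53, -0.66, -0.12] [-0.0, -0.0, -0.21]
[-0.51, -0.67, -0.12] [-0.0, -0.0, -0.21]
[-0.5, -0.69, -0.12] [-0.0, -0.0, -0.21]
[-0.48, -0.7, -0.12] [-0.0, -0.0, -0.21]
[-0.47, -0.71, -0.12] [-0.0, -0.0, -0.21]
[-0.45, -0.72, -0.12] [-0.0, -0.0, -0.21]
[-0.44, -0.73, -0.12] [-0.0, -0.0, -0.21]
[-0.42, -0.74, -0.12] [-0.0, -0.0, -0.21]
[-0.4, -0.75, -0.12] [-0.0, -0.0, -0.21]
[-0.39, -0.75, -0.12] [-0.0, -0.0, -0.21]
[-0.37, -0.76, -0.12] [-0.0, -0.0, -0.21]
[-0.35, -0.77, -0.12] [-0.0, -0.0, -0.21]
[-0.34, -0.78, -0.12] [-0.0, -0.0, -0.21]
[-0.32, -0.79, -0.12] [-0.0, -0.0, -0.21]
[-0.3, -0.79, -0.12] [-0.0, -0.0, -0.21]
```

Emit:
play_rows:
  rows:
    - {"dp": [-0.6, -0.6, -0.12], "turn": [0, 0, -0.2], "fingers": 1}
    - {"dp": [-0.59, -0.61, -0.12], "turn": [0, 0, -0.2], "fingers": 1}
    - {"dp": [-0.57, -0.63, -0.12], "turn": [0, 0, -0.2], "fingers": 1}
    - {"dp": [-0.56, -0.64, -0.12], "turn": [0, 0, -0.2], "fingers": 1}
    - {"dp": [-0.54, -0.65, -0.12], "turn": [0, 0, -0.2], "fingers": 1}
  force: 20

```text
clock: 0.62
eef_pos: [241.9, 457.4, 255.3]
tcp_rot: [-3.141, -0.0, 2.996]
contact_force: [0.1, 0.2, 0.2]
opening: 0.304
grasp_force: 0.0
```

Emit:
play_rows:
  rows:
    - {"dp": [-0.53, -0.66, -0.12], "turn": [0, 0, -0.2], "fingers": 1}
    - {"dp": [-0.51, -0.67, -0.12], "turn": [0, 0, -0.2], "fingers": 1}
    - {"dp": [-0.5, -0.69, -0.12], "turn": [0, 0, -0.2], "fingers": 1}
    - {"dp": [-0.48, -0.7, -0.12], "turn": [0, 0, -0.2], "fingers": 1}
    - {"dp": [-0.47, -0.71, -0.12], "turn": [0, 0, -0.2], "fingers": 1}

```text
clock: 1.03
eef_pos: [326.7, 310.4, 279.6]
tcp_rot: [3.141, 0.0, 3.101]
contact_force: [1.1, 0.2, -0.3]
opening: 0.004
grasp_force: 0.0
```

Emit:
play_rows:
  rows:
    - {"dp": [-0.45, -0.72, -0.12], "turn": [0, 0, -0.2], "fingers": 1}
    - {"dp": [-0.44, -0.73, -0.12], "turn": [0, 0, -0.2], "fingers": 1}
    - {"dp": [-0.42, -0.74, -0.12], "turn": [0, 0, -0.2], "fingers": 1}
    - {"dp": [-0.4, -0.75, -0.12], "turn": [0, 0, -0.2], "fingers": 1}
    - {"dp": [-0.39, -0.75, -0.12], "turn": [0, 0, -0.2], "fingers": 1}

```text
clock: 1.45
eef_pos: [410.6, 162.6, 303.6]
tcp_rot: [3.141, 0.0, -3.078]
contact_force: [0.2, 0.7, -0.3]
opening: 0.001
grasp_force: 0.0
```

Emit:
play_rows:
  rows:
    - {"dp": [-0.37, -0.76, -0.12], "turn": [0, 0, -0.2], "fingers": 1}
    - {"dp": [-0.35, -0.77, -0.12], "turn": [0, 0, -0.2], "fingers": 1}
    - {"dp": [-0.34, -0.78, -0.12], "turn": [0, 0, -0.2], "fingers": 1}
    - {"dp": [-0.32, -0.79, -0.12], "turn": [0, 0, -0.2], "fingers": 1}
    - {"dp": [-0.3, -0.79, -0.12], "turn": [0, 0, -0.2], "fingers": 1}

```text
clock: 1.87
eef_pos: [493.8, 14.7, 327.6]
tcp_rot: [3.142, 0.0, -2.974]
contact_force: [0.9, 0.9, -0.0]
opening: 0.002
grasp_force: 0.0
```

Run:
```python
from rig import r
import cv2,numpy as np
s=r.sense();print(s["clock"],s["eef_pos"],s["tcp_rot"],s["opening"])
out=[]
f=r.grab_frame("scene");a=f["pixels"][:,:,::-1][0:300,200:500]
f=r.grab_frame("wrist");np.savez("pics/w1.npz",**f);b=f["pixels"][:,:,::-1]
a=cv2.resize(a,None,fx=2,fy=2,interpolation=cv2.INTER_CUBIC)
cv2.imwrite("pics/s1.png",a);cv2.imwrite("pics/w1.png",b)
```

```text
1.8667 [493.75517139  14.66154249 327.57221649] [ 3.14157274e+00  2.10777042e-04 -2.97372314e+00] 0.001618892498829385
```

View pics/s1.png

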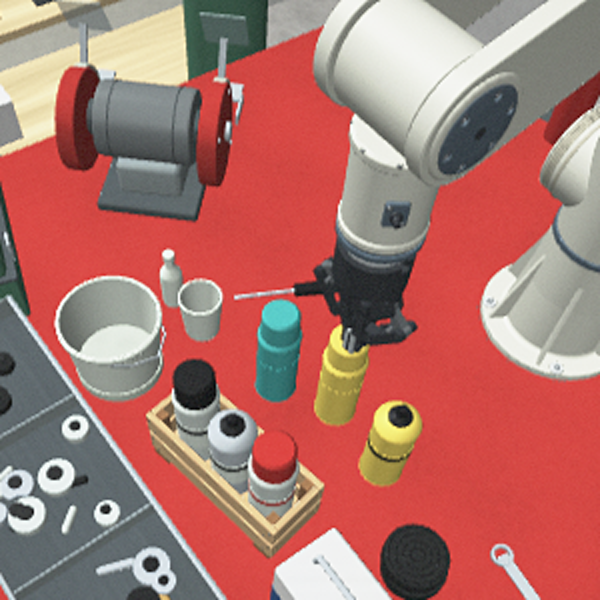

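The scene view shows the closed gripper above the yellow cans, with its body narrow along the push and its knuckles wide across it. The yellow cans are at about (388,440) and (343,385) in that 2x crop. I'll triangulate them and the crate's cans to choose the descent slot.

```bash
python3 - <<'E'
from h import *
np.set_printoptions(suppress=True,precision=1)
f=dict(np.load("pics/top0.npz"));g=dict(np.load("pics/scene0.npz"))
def ray(f,uv):
    a=px2w(f,uv,0)[0];b=px2w(f,uv,300)[0];return a,(b-a)/np.linalg.norm(b-a)
def tri(n,u,v):
    A,d=ray(f,(np.array(u)+.5)/3.333+[164.5,124.5]);B,e=ray(g,(np.array(v)+.5)/3.5+[214.5,119.5])
    k=np.linalg.lstsq(np.c_[d,-e],B-A,rcond=None)[0];P=A+k[0]*d;Q=B+k[1]*e
    print(n,(P+Q)/2,np.linalg.norm(P-Q))
tri("Y1",(308,331),(652,305));tri("Y2",(435,325),(559,172));tri("T",(525,272),(440,128))
tri("red",(345,134),(428,358));tri("mid",(418,126),(354,320));tri("blk",(493,108),(290,235))
tri("FL",(315,217),(513,428));tri("BR",(537,80),(208,305));tri("BL",(296,121),(422,522))
E
python3 -c "
from h import *
t=np.radians(14)
for n in(.19,.06):
  z=np.array([np.sin(t)*np.cos(n),np.sin(t)*np.sin(n),-np.cos(t)]);y=np.array([-np.sin(n),np.cos(n),0]);print(Ro.from_matrix(np.c_[np.cross(y,z),y,z]).as_euler('xyz'))
plan([535,4,270],[np.pi,.2443,-2.9516],4)"
```

```text
Y1 [420.   60.5 165.4] 3.294940167503733
Y2 [423.9 -61.3 196.7] 7.834775292850816
T [ 477.3 -145.3  196.3] 6.93734551643254
red [603.3  27.8 218.6] 1.7038847034415887
mid [621.6 -39.2 186.6] 1.4884834949792696
blk [ 632.7 -111.2  216.7] 4.209044886803232
FL [545.   67.3 101.2] 1.4897431852325889
BR [ 693.  -152.9  105.6] 6.82881395660332
BL [645.4  92.  100.3] 0.9614255113534915
[ 3.14159265  0.2443461  -2.95159265]
[-3.14159265  0.2443461  -3.08159265]
now [495.4  12.9 327.9] [-3.140e+00  2.000e-03 -2.977e+00] F [ 0.9  0.9 -0.8] t 1.9667
[-0.23, -0.09, 0.36] [-0.01, -0.58, -0.06]
[-0.21, -0.1, 0.38] [-0.01, -0.58, -0.06]
[-0.19, -0.1, 0.39] [-0.01, -0.58, -0.06]
[-0.16, -0.1, 0.4] [-0.01, -0.58, -0.06]
```

Emit:
play_rows:
  rows:
    - {"dp": [-0.24, -0.09, 0.36], "turn": [0, -0.58, -0.06], "fingers": 1}
    - {"dp": [-0.22, -0.1, 0.38], "turn": [0, -0.58, -0.06], "fingers": 1}
    - {"dp": [-0.2, -0.1, 0.39], "turn": [0, -0.58, -0.06], "fingers": 1}
    - {"dp": [-0.17, -0.1, 0.4], "turn": [0, -0.58, -0.06], "fingers": 1}
    - {"dp": [0, 0, 0], "turn": [0, 0, 0], "fingers": 1}

```text
clock: 2.38
eef_pos: [531.8, 8.0, 266.0]
tcp_rot: [-3.14, 0.24, -2.949]
contact_force: [-1.9, 0.4, -0.8]
opening: 0.002
grasp_force: 0.0
```

Run:
```python
from h import *
plan([540,4,42],[np.pi,.2443,-2.9516],10)
```

```text
now [531.8   8.  266. ] [-3.14   0.24  -2.949] F [-1.9  0.4 -0.8] t 2.3833
[0.12, -0.01, 0.55] [-0.0, -0.0, 0.0]
[0.12, -0.01, 0.55] [-0.0, -0.0, 0.0]
[0.12, -0.01, 0.55] [-0.0, -0.0, 0.0]
[0.12, -0.01, 0.55] [-0.0, -0.0, 0.0]
[0.12, -0.01, 0.55] [-0.0, -0.0, 0.0]
[0.12, -0.01, 0.55] [-0.0, -0.0, 0.0]
[0.12, -0.01, 0.55] [-0.0, -0.0, 0.0]
[0.12, -0.01, 0.55] [-0.0, -0.0, 0.0]
[0.12, -0.01, 0.55] [-0.0, -0.0, 0.0]
[0.12, -0.01, 0.55] [-0.0, -0.0, 0.0]
```

Emit:
play_rows:
  rows:
    - {"dp": [-0.2, 0.06, 0.05], "turn": [0, 0, 0], "fingers": 1}
    - {"dp": [0.13, 0, 0.55], "turn": [0, 0, 0], "fingers": 1}
    - {"dp": [0.13, 0, 0.55], "turn": [0, 0, 0], "fingers": 1}
    - {"dp": [0.13, 0, 0.55], "turn": [0, 0, 0], "fingers": 1}
    - {"dp": [0.13, 0, 0.55], "turn": [0, 0, 0], "fingers": 1}

```text
clock: 2.8
eef_pos: [544.2, 12.6, 179.3]
tcp_rot: [-3.139, 0.243, -2.949]
contact_force: [0.3, -0.1, 0.6]
opening: 0.004
grasp_force: 0.0
```

Run:
```python
from h import *
plan([540,4,42],[np.pi,.2443,-2.9516],7)
from rig import r;import cv2
a=r.grab_frame("scene")["pixels"][100:290,220:470,::-1]
cv2.imwrite("pics/s2.png",cv2.resize(a,None,fx=3,fy=3,interpolation=cv2.INTER_CUBIC))
```

```text
now [544.2  12.6 179.3] [-3.139  0.243 -2.949] F [ 0.3 -0.1  0.6] t 2.8
[0.14, -0.03, 0.47] [-0.0, -0.0, 0.0]
[0.14, -0.03, 0.47] [-0.0, -0.0, 0.0]
[0.14, -0.03, 0.47] [-0.0, -0.0, 0.0]
[0.14, -0.03, 0.47] [-0.0, -0.0, 0.0]
[0.14, -0.03, 0.47] [-0.0, -0.0, 0.0]
[0.14, -0.03, 0.47] [-0.0, -0.0, 0.0]
[0.14, -0.03, 0.47] [-0.0, -0.0, 0.0]
```

View pics/s2.png

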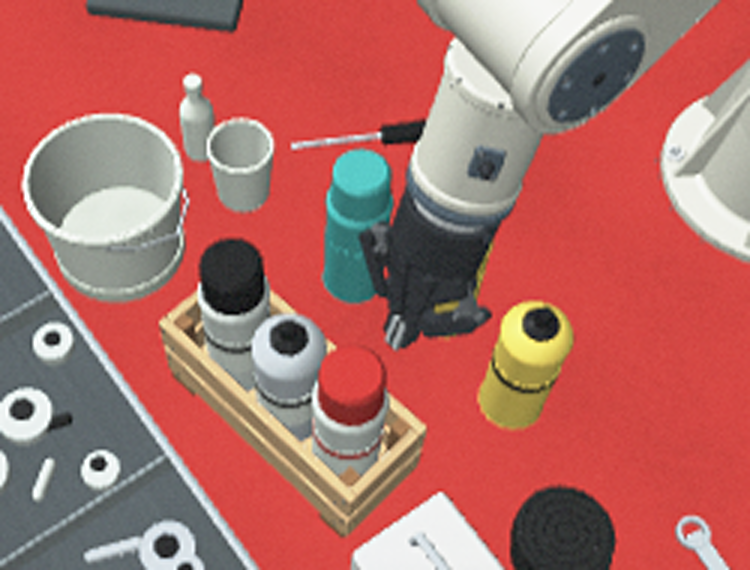

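The view shows the fingertips at about (397,335), in front of the crate. Both yellow cans are clear, so I'll descend on.

Emit:
play_rows:
  rows:
    - {"dp": [0.15, -0.06, 0.46], "turn": [0, 0, 0], "fingers": 1}
    - {"dp": [0.14, -0.06, 0.46], "turn": [0, 0, 0], "fingers": 1}
    - {"dp": [0.12, -0.06, 0.46], "turn": [0, 0, 0], "fingers": 1}

```text
clock: 3.1
eef_pos: [543.2, 4.6, 122.2]
tcp_rot: [-3.139, 0.244, -2.948]
contact_force: [1.0, -0.2, -0.5]
opening: -0.002
grasp_force: 0.0
```

Emit:
play_rows:
  rows:
    - {"dp": [0.12, 0, 0.48], "turn": [0, 0, 0], "fingers": 1}
    - {"dp": [0.12, 0, 0.48], "turn": [0, 0, 0], "fingers": 1}
    - {"dp": [0.12, 0, 0.48], "turn": [0, 0, 0], "fingers": 1}

```text
clock: 3.35
eef_pos: [543.4, 4.4, 62.5]
tcp_rot: [-3.139, 0.244, -2.949]
contact_force: [0.0, 1.3, 0.8]
opening: -0.005
grasp_force: 0.0
```

Emit:
play_rows:
  rows:
    - {"dp": [0.07, 0, 0.27], "turn": [0, 0, 0], "fingers": 1}
    - {"dp": [0.07, 0, 0.27], "turn": [0, 0, 0], "fingers": 1}
    - {"dp": [0, 0, 0], "turn": [0, 0, 0], "fingers": 1}

```text
clock: 3.6
eef_pos: [541.7, 4.4, 38.7]
tcp_rot: [-3.14, 0.24, -2.949]
contact_force: [-0.4, 0.2, -0.1]
opening: 0.003
grasp_force: 0.0
```

Emit:
play_rows:
  rows:
    - {"dp": [-0.08, 0, 0.02], "turn": [0, 0, 0], "fingers": 1}
    - {"dp": [-0.08, 0, 0.02], "turn": [0, 0, 0], "fingers": 1}
    - {"dp": [-0.08, 0, 0.02], "turn": [0, 0, 0], "fingers": 1}
    - {"dp": [-0.08, 0, 0.02], "turn": [0, 0, 0], "fingers": 1}

```text
clock: 3.93
eef_pos: [551.3, 6.4, 39.6]
tcp_rot: [-3.14, 0.236, -2.949]
contact_force: [-16.3, -2.0, 11.5]
opening: -0.002
grasp_force: 8.0
```

Emit:
play_rows:
  rows:
    - {"dp": [-0.08, 0, 0], "turn": [0, 0, 0], "fingers": 1}
    - {"dp": [-0.08, 0, 0], "turn": [0, 0, 0], "fingers": 1}
    - {"dp": [-0.08, 0, 0], "turn": [0, 0, 0], "fingers": 1}

```text
clock: 4.18
eef_pos: [561.0, 8.3, 41.5]
tcp_rot: [-3.14, 0.237, -2.949]
contact_force: [-6.4, -0.4, -5.0]
opening: 0.0
grasp_force: 3.2
```

```bash
cat > look.py <<'E'
import sys
from rig import r
import cv2,numpy as np
n=sys.argv[1]
f=r.grab_frame("scene");np.savez(f"pics/{n}s.npz",**f)
g=r.grab_frame("top");np.savez(f"pics/{n}t.npz",**g)
a=cv2.resize(f["pixels"][110:290,220:400,::-1],None,fx=2.2,fy=2.2,interpolation=cv2.INTER_CUBIC)
b=cv2.resize(g["pixels"][125:240,235:415,::-1],None,fx=2.2,fy=2.2,interpolation=cv2.INTER_CUBIC)
b=cv2.copyMakeBorder(b,0,a.shape[0]-b.shape[0],0,0,cv2.BORDER_CONSTANT)
cv2.imwrite(f"pics/{n}.png",np.hstack([a,b]))
s=r.sense();print(s["clock"],s["eef_pos"].round(1),s["contact_force"].round(1),s["wrist_torque"].round(2))
E
python3 look.py p1
```

```text
4.2833 [562.    8.3  41.8] [-4.9  0.9 -2.8] [0.06 1.04 0.1 ]
```

View pics/p1.png

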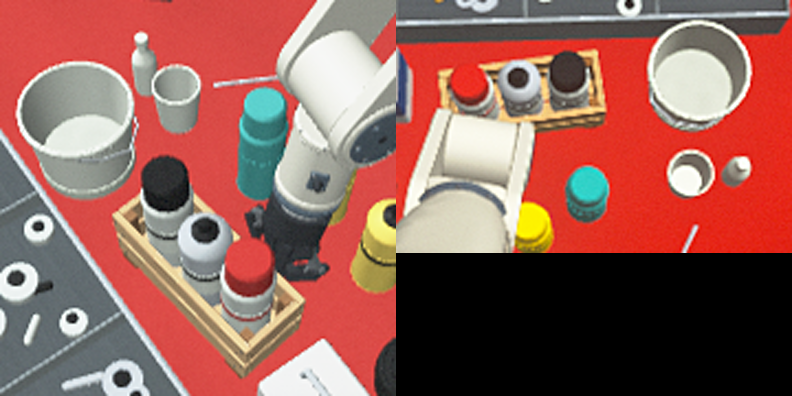

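The left half shows the gripper behind the crate at about (290,240), with the crate flat and the cans upright. It is sliding well. I'll keep pushing, then measure the back edge numerically.

Emit:
play_rows:
  rows:
    - {"dp": [-0.08, 0, 0.01], "turn": [0, 0, 0], "fingers": 1}
    - {"dp": [-0.08, 0, 0.01], "turn": [0, 0, 0], "fingers": 1}
    - {"dp": [-0.08, 0, 0.01], "turn": [0, 0, 0], "fingers": 1}
    - {"dp": [0, 0, 0], "turn": [0, 0, 0], "fingers": 1}

```text
clock: 4.62
eef_pos: [571.3, 10.2, 42.9]
tcp_rot: [-3.14, 0.239, -2.949]
contact_force: [-5.0, 0.7, -3.9]
opening: 0.001
grasp_force: 2.5
```

```bash
cat > back.py <<'E'
# crate back top edge (z=110) in the scene view: outer hull of the pine mask, line fit
import sys
from h import *
import cv2
np.set_printoptions(suppress=True,precision=3)
def back(f,tag=""):
    h=cv2.cvtColor(f["pixels"],cv2.COLOR_RGB2HSV)
    m=cv2.inRange(h,(11,50,120),(24,190,255)); m[:, :255]=0; m[:,375:]=0; m[:165]=0; m[300:]=0
    m=cv2.morphologyEx(m,cv2.MORPH_CLOSE,np.ones((3,3)))
    n,l,s,c=cv2.connectedComponentsWithStats(m); k=1+np.argmax(s[1:,4])
    hull=cv2.convexHull(np.argwhere(l==k)[:,::-1].astype(np.float32))[:,0]
    print(tag,"area",s[k],"hull",hull[cv2.convexHull(hull,returnPoints=False)[:,0]].round().astype(int).tolist())
if __name__=="__main__":
    for a in sys.argv[1:]: back(dict(np.load(f"pics/{a}.npz")),a)
E
python3 look.py p2; python3 back.py scene0 p1s p2s
```

```text
4.7167 [571.3  10.2  42.9] [-5.1  1.6 -2.6] [0.05 1.05 0.02]
scene0 area [ 273  197   89   82 1694] hull [[361, 245], [359, 252], [358, 255], [336, 277], [334, 278], [330, 275], [279, 226], [278, 225], [276, 221], [274, 213], [273, 208], [273, 207], [276, 204], [281, 200], [285, 197], [349, 231], [353, 234], [361, 241]]
p1s area [ 271  198   88   83 1603] hull [[358, 247], [356, 255], [354, 259], [349, 264], [338, 274], [331, 280], [329, 280], [325, 277], [278, 227], [274, 221], [273, 217], [271, 208], [271, 207], [276, 203], [280, 200], [283, 198], [346, 234], [358, 246]]
p2s area [ 270  199   85   85 1606] hull [[354, 253], [353, 258], [351, 262], [349, 264], [342, 270], [336, 275], [326, 283], [324, 282], [274, 225], [273, 222], [270, 211], [270, 207], [271, 206], [278, 201], [281, 199], [342, 236], [354, 248]]
```

```bash
cat > diag.py <<'E'
from h import *
import sys
# crate centre and yaw from top corners BR and FL in scene view (z=110); args u v u v
a=list(map(float,sys.argv[1:5])); g=dict(np.load("pics/scene0.npz"))
P=px2w(g,[a[:2],a[2:]],110)[:,:2]; d=P[1]-P[0]
L=np.hypot(*d); yaw=np.arctan2(d[1],d[0])-np.arctan2(250,-100); c=P.mean(0)
b=c+50*np.array([np.cos(yaw),np.sin(yaw)])
print("len",L.round(1),"(269) yaw",yaw.round(3),"centre",c.round(1),"back",b.round(1),"gap",(739-.0615*b[1]-b[0]).round(1))
E
python3 diag.py 273 207.5 361.5 242; python3 diag.py 271 207.5 358.5 246.5;python3 diag.py 270 207 354.5 248.5
```

```text
len 264.0 (269) yaw 0.215 centre [621.  -38.3] back [669.9 -27.6] gap 70.8
len 266.6 (269) yaw 0.166 centre [630.5 -36.7] back [679.8 -28.4] gap 60.9
len 262.9 (269) yaw 0.128 centre [637.4 -38.7] back [687.  -32.3] gap 54.0
```

Emit:
play_rows:
  rows:
    - {"dp": [-0.08, 0, 0.01], "turn": [0, 0, 0], "fingers": 1}
    - {"dp": [-0.08, 0, 0.01], "turn": [0, 0, 0], "fingers": 1}
    - {"dp": [-0.08, 0, 0.01], "turn": [0, 0, 0], "fingers": 1}
    - {"dp": [-0.08, 0, 0.02], "turn": [0, 0, 0], "fingers": 1}
    - {"dp": [0, 0, 0], "turn": [0, 0, 0], "fingers": 1}

```text
clock: 5.13
eef_pos: [583.9, 12.7, 43.9]
tcp_rot: [-3.14, 0.238, -2.949]
contact_force: [-4.3, 0.2, -4.1]
opening: 0.002
grasp_force: 2.5
```

```bash
python3 look.py p3; python3 back.py p3s; python3 -c "
from h import *
plan([577,10,42],[np.pi,.2443,-3.08],2)
plan([577,-50,42],[np.pi,.2443,-3.08],4,[577,10,42],[np.pi,.2443,-3.08])"
```

```text
5.2333 [583.9  12.6  44. ] [-5.1  0.8 -3.3] [0.04 1.11 0.02]
p3s area [ 267  201   84   85 1567] hull [[350, 258], [349, 262], [348, 265], [347, 266], [329, 280], [322, 285], [320, 285], [318, 283], [277, 232], [274, 228], [272, 225], [271, 223], [270, 220], [267, 209], [268, 207], [277, 201], [278, 201], [338, 238], [340, 240], [350, 252]]
now [583.9  12.6  44. ] [-3.14   0.239 -2.949] F [-5.1  0.8 -3.3] t 5.2333
[0.09, -0.02, 0.0] [0.14, -0.03, 0.61]
[0.09, -0.02, 0.0] [0.14, -0.03, 0.61]
now [577.  10.  42.] [-3.14   0.239 -2.949] F [-5.1  0.8 -3.3] t 5.2333
[0.02, -0.37, -0.01] [0.0, 0.0, 0.0]
[0.02, -0.37, -0.01] [0.0, 0.0, 0.0]
[0.02, -0.37, -0.01] [0.0, 0.0, 0.0]
[0.02, -0.37, -0.01] [0.0, 0.0, 0.0]
```

Emit:
play_rows:
  rows:
    - {"dp": [0.12, -0.02, -0.03], "turn": [0.14, -0.03, 0.6], "fingers": 1}
    - {"dp": [0.04, -0.02, 0], "turn": [0.14, -0.03, 0.6], "fingers": 1}
    - {"dp": [0, -0.4, 0], "turn": [0, 0, 0], "fingers": 1}
    - {"dp": [0, -0.4, 0], "turn": [0, 0, 0], "fingers": 1}

```text
clock: 5.57
eef_pos: [582.6, -21.9, 45.3]
tcp_rot: [-3.141, 0.251, -3.077]
contact_force: [0.7, -0.3, -0.1]
opening: 0.001
grasp_force: 0.0
```

```bash
python3 diag.py 267 208 350.5 252.5; python3 -c "
from h import *
plan([610,-21,40],[np.pi,.2443,-3.08],10)"
```

```text
len 264.3 (269) yaw 0.096 centre [649.4 -37.8] back [699.2 -33. ] gap 41.8
now [582.6 -21.9  45.3] [-3.141  0.251 -3.077] F [ 0.7 -0.3 -0.1] t 5.5667
[-0.06, -0.0, 0.03] [-0.0, 0.01, 0.0]
[-0.06, -0.0, 0.03] [-0.0, 0.01, 0.0]
[-0.06, -0.0, 0.03] [-0.0, 0.01, 0.0]
[-0.06, -0.0, 0.03] [-0.0, 0.01, 0.0]
[-0.06, -0.0, 0.03] [-0.0, 0.01, 0.0]
[-0.06, -0.0, 0.03] [-0.0, 0.01, 0.0]
[-0.06, -0.0, 0.03] [-0.0, 0.01, 0.0]
[-0.06, -0.0, 0.03] [-0.0, 0.01, 0.0]
[-0.06, -0.0, 0.03] [-0.0, 0.01, 0.0]
[-0.06, -0.0, 0.03] [-0.0, 0.01, 0.0]
```

Emit:
play_rows:
  rows:
    - {"dp": [-0.07, 0, 0.03], "turn": [0, 0, 0], "fingers": 1}
    - {"dp": [-0.08, 0, 0.03], "turn": [0, 0, 0], "fingers": 1}
    - {"dp": [-0.08, 0, 0.02], "turn": [0, 0, 0], "fingers": 1}
    - {"dp": [-0.08, 0, 0.01], "turn": [0, 0, 0], "fingers": 1}

```text
clock: 5.9
eef_pos: [590.3, -21.1, 42.5]
tcp_rot: [3.141, 0.241, -3.079]
contact_force: [-15.7, -1.2, 8.3]
opening: -0.0
grasp_force: 7.9
```

Emit:
play_rows:
  rows:
    - {"dp": [-0.08, 0, 0.01], "turn": [0, 0, 0], "fingers": 1}
    - {"dp": [-0.08, 0, 0.01], "turn": [0, 0, 0], "fingers": 1}
    - {"dp": [-0.08, 0, 0.01], "turn": [0, 0, 0], "fingers": 1}
    - {"dp": [0, 0, 0], "turn": [0, 0, 0], "fingers": 1}

```text
clock: 6.23
eef_pos: [601.5, -20.0, 43.4]
tcp_rot: [3.142, 0.243, -3.078]
contact_force: [-6.1, -0.4, -4.7]
opening: 0.002
grasp_force: 3.2
```

```bash
python3 look.py p4; python3 back.py p4s
```

```text
6.3333 [601.3 -20.   43.4] [-6.2 -0.2 -3.7] [ 0.03  1.3  -0.03]
p4s area [ 264  203   83   87 1518] hull [[346, 258], [344, 268], [343, 269], [338, 273], [330, 279], [319, 287], [316, 289], [314, 287], [271, 230], [269, 227], [267, 222], [266, 219], [264, 212], [264, 209], [272, 204], [274, 203], [332, 240], [335, 243], [345, 255], [346, 257]]
```

```bash
python3 diag.py 264 209 346.5 256
```

```text
len 265.4 (269) yaw 0.07 centre [660.9 -37.5] back [710.8 -34. ] gap 30.3
```

Emit:
play_rows:
  rows:
    - {"dp": [0.12, 0, -0.03], "turn": [0, 0, 0], "fingers": 1}
    - {"dp": [0, -0.4, 0], "turn": [0, 0, 0], "fingers": 1}
    - {"dp": [0, -0.35, 0], "turn": [0, 0, 0], "fingers": 1}
    - {"dp": [0, 0, 0], "turn": [0, 0, 0], "fingers": 1}

```text
clock: 6.67
eef_pos: [602.1, -52.4, 45.6]
tcp_rot: [-3.14, 0.252, -3.079]
contact_force: [-0.1, -0.5, -0.5]
opening: -0.0
grasp_force: 0.0
```

Emit:
play_rows:
  rows:
    - {"dp": [-0.06, 0.15, 0.05], "turn": [0, 0, 0], "fingers": 1}
    - {"dp": [-0.08, 0, 0.03], "turn": [0, 0, 0], "fingers": 1}
    - {"dp": [-0.08, 0, 0.02], "turn": [0, 0, 0], "fingers": 1}
    - {"dp": [-0.08, 0, 0.01], "turn": [0, 0, 0], "fingers": 1}
    - {"dp": [-0.08, 0, 0.01], "turn": [0, 0, 0], "fingers": 1}

```text
clock: 7.08
eef_pos: [612.2, -42.7, 42.1]
tcp_rot: [3.141, 0.241, -3.078]
contact_force: [-9.3, -0.1, -2.9]
opening: 0.002
grasp_force: 4.4
```

Emit:
play_rows:
  rows:
    - {"dp": [-0.08, 0, 0.01], "turn": [0, 0, 0], "fingers": 1}
    - {"dp": [-0.08, 0, 0.01], "turn": [0, 0, 0], "fingers": 1}
    - {"dp": [-0.08, 0, 0.01], "turn": [0, 0, 0], "fingers": 1}
    - {"dp": [0, 0, 0], "turn": [0, 0, 0], "fingers": 1}

```text
clock: 7.42
eef_pos: [623.0, -41.9, 43.1]
tcp_rot: [3.141, 0.243, -3.078]
contact_force: [-6.4, 0.4, -4.8]
opening: -0.001
grasp_force: 3.2
```

```bash
python3 look.py p5; python3 back.py p5s
```

```text
7.5167 [622.6 -42.   43. ] [-5.8 -0.6 -5. ] [-0.1   1.41  0.01]
p5s area [ 258  207   83   87 1456] hull [[340, 263], [339, 271], [338, 273], [314, 291], [311, 293], [309, 293], [306, 289], [263, 228], [261, 224], [258, 216], [258, 213], [261, 211], [266, 208], [268, 207], [325, 243], [329, 247], [337, 257], [340, 261]]
```

```bash
python3 diag.py 258 213 340.5 261
```

```text
len 265.6 (269) yaw 0.066 centre [681.4 -34.9] back [731.3 -31.6] gap 9.7
```

Emit:
play_rows:
  rows:
    - {"dp": [-0.05, 0, 0.01], "turn": [0, 0, 0], "fingers": 1}
    - {"dp": [-0.05, 0, 0.01], "turn": [0, 0, 0], "fingers": 1}
    - {"dp": [-0.05, 0, 0.01], "turn": [0, 0, 0], "fingers": 1}

```text
clock: 7.77
eef_pos: [628.0, -41.5, 43.1]
tcp_rot: [3.141, 0.241, -3.078]
contact_force: [-7.8, 0.2, -3.6]
opening: -0.001
grasp_force: 4.0
```

Emit:
play_rows:
  rows:
    - {"dp": [-0.04, 0, 0.01], "turn": [0, 0, 0], "fingers": 1}
    - {"dp": [-0.04, 0, 0.01], "turn": [0, 0, 0], "fingers": 1}

```text
clock: 7.93
eef_pos: [631.4, -41.3, 43.1]
tcp_rot: [3.141, 0.241, -3.078]
contact_force: [-7.5, -0.5, -3.5]
opening: -0.003
grasp_force: 4.1
```

Emit:
play_rows:
  rows:
    - {"dp": [-0.04, 0, 0.01], "turn": [0, 0, 0], "fingers": 1}
    - {"dp": [-0.04, 0, 0.01], "turn": [0, 0, 0], "fingers": 1}

```text
clock: 8.1
eef_pos: [632.9, -41.0, 42.7]
tcp_rot: [3.141, 0.238, -3.078]
contact_force: [-21.8, -2.7, 10.9]
opening: 0.0
grasp_force: 11.3
```

Emit:
play_rows:
  rows:
    - {"dp": [-0.03, 0, 0.01], "turn": [0, 0, 0], "fingers": 1}
    - {"dp": [-0.02, 0, 0], "turn": [0, 0, 0], "fingers": 1}

```text
clock: 8.27
eef_pos: [633.1, -41.0, 42.7]
tcp_rot: [3.14, 0.235, -3.078]
contact_force: [-25.9, -2.2, 12.8]
opening: 0.001
grasp_force: 12.9
```

The push stalls where the trough's face should be. I'll press slightly more to square it, then check.

Emit:
play_rows:
  rows:
    - {"dp": [-0.04, 0, 0], "turn": [0, 0, 0], "fingers": 1}
    - {"dp": [-0.03, 0, -0.01], "turn": [0, 0, 0], "fingers": 1}
    - {"dp": [0, 0, 0], "turn": [0, 0, 0], "fingers": 1}

```text
clock: 8.52
eef_pos: [634.7, -39.9, 42.8]
tcp_rot: [3.139, 0.233, -3.078]
contact_force: [-22.2, 4.3, 4.9]
opening: 0.004
grasp_force: 11.0
```

```bash
python3 look.py p6; python3 back.py p6s
```

```text
8.6167 [634.8 -39.8  42.8] [-22.6   3.6   5.4] [0.63 3.45 0.24]
p6s area [ 255  209   82   86 1124] hull [[336, 269], [335, 276], [317, 289], [310, 294], [304, 286], [296, 275], [256, 219], [255, 217], [255, 215], [258, 213], [263, 210], [265, 209], [321, 245], [323, 247], [331, 257], [334, 261], [336, 264]]
```

View pics/p6.png

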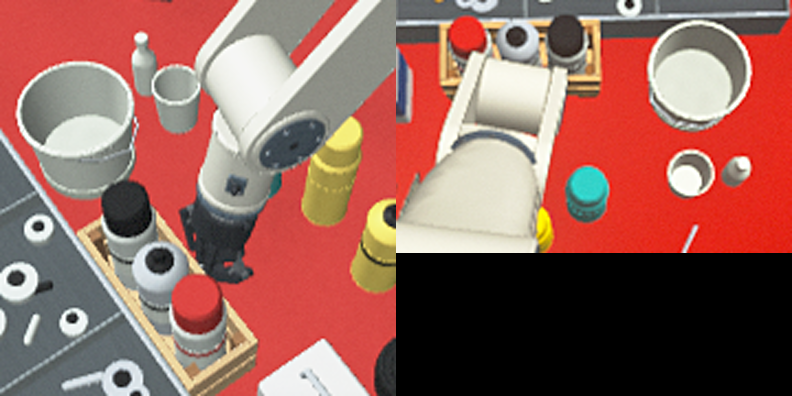

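The crate lies along the trough's rim with the cans upright. The gripper, at about (215,240), is at its front.

```bash
python3 diag.py 255 215.5 336.5 264.5
python3 - <<'E'
from h import *
# local back-top edge vs trough rim in scene view: hull line points at z=110 and trough rim
g=dict(np.load("pics/scene0.npz"))
P=px2w(g,[(256,219),(296,275),(304,286)],105);d=P[2]-P[0];print(P,np.arctan2(-d[0],d[1]))
E
```

```text
len 264.1 (269) yaw 0.054 centre [693.7 -32.5] back [743.7 -29.8] gap -2.8
[[ 751.52480228 -143.78805493  105.        ]
 [ 739.79119228   53.41555829  105.        ]
 [ 737.39707469   88.75547925  105.        ]] 0.06067846407786071
```

The crate is flush, square (0.061 against 0.061) and near the middle. I'll back off a little and rise straight up.

Emit:
play_rows:
  rows:
    - {"dp": [0.12, 0, -0.03], "turn": [0, 0, 0], "fingers": 1}
    - {"dp": [0.2, 0, -0.05], "turn": [0, 0, 0], "fingers": 1}
    - {"dp": [0.25, 0, -0.06], "turn": [0, 0, 0], "fingers": 1}
    - {"dp": [0, 0, 0], "turn": [0, 0, 0], "fingers": 1}

```text
clock: 8.95
eef_pos: [618.0, -43.4, 46.1]
tcp_rot: [-3.141, 0.248, -3.078]
contact_force: [-0.2, 0.5, -0.9]
opening: 0.001
grasp_force: 0.0
```

Emit:
play_rows:
  rows:
    - {"dp": [-0.11, 0, -0.49], "turn": [0, 0, 0], "fingers": 1}
    - {"dp": [-0.11, 0, -0.49], "turn": [0, 0, 0], "fingers": 1}
    - {"dp": [-0.11, 0, -0.49], "turn": [0, 0, 0], "fingers": 1}
    - {"dp": [-0.11, 0, -0.49], "turn": [0, 0, 0], "fingers": 1}
    - {"dp": [-0.11, 0, -0.49], "turn": [0, 0, 0], "fingers": 1}

```text
clock: 9.37
eef_pos: [617.4, -44.0, 148.2]
tcp_rot: [-3.14, 0.251, -3.079]
contact_force: [0.7, 0.4, 0.9]
opening: 0.002
grasp_force: 0.0
```

Emit:
play_rows:
  rows:
    - {"dp": [-0.2, 0, -0.8], "turn": [0, 0, 0], "fingers": 1}
    - {"dp": [-0.2, 0, -0.8], "turn": [0, 0, 0], "fingers": 1}
    - {"dp": [-0.2, 0, -0.8], "turn": [0, 0, 0], "fingers": 1}
    - {"dp": [-0.2, 0, -0.8], "turn": [0, 0, 0], "fingers": 1}
    - {"dp": [0, 0, 0], "turn": [0, 0, 0], "fingers": 1}

```text
clock: 9.78
eef_pos: [620.2, -44.3, 286.9]
tcp_rot: [-3.139, 0.262, -3.078]
contact_force: [1.1, -0.2, 0.6]
opening: -0.0
grasp_force: 0.0
```

```bash
python3 look.py p7; python3 back.py p7s
```

```text
9.8833 [617.4 -44.1 280.8] [-0.4 -0.3 -0.9] [-0.01  0.11 -0.01]
p7s area [ 255  209   82   86 1131] hull [[336, 269], [335, 276], [317, 289], [310, 294], [304, 286], [281, 254], [256, 219], [255, 217], [255, 215], [258, 213], [263, 210], [265, 209], [321, 245], [323, 247], [331, 257], [334, 261], [336, 264]]
```

View pics/p7.png

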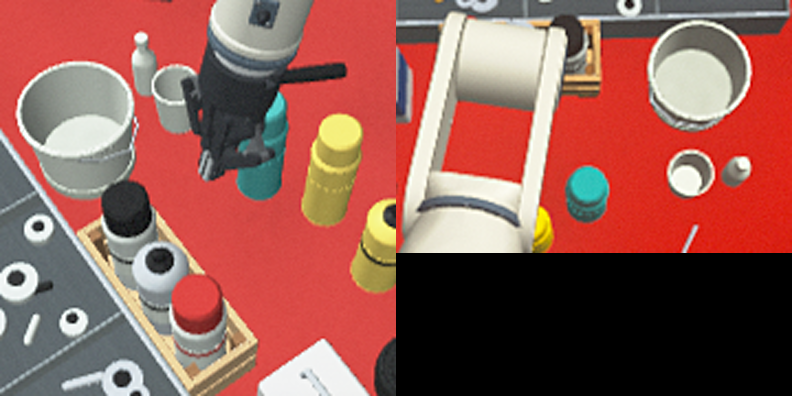

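The crate sits against the trough's rim with its cans upright, everything else stands in place, and the hand is clear above. Its outline did not change when I withdrew.

```bash
python3 -c "
from rig import r
print(r.sign_off())"
```

```text
the job is handed in; nothing more can be done
None
```

The job is handed in (no verdict was returned): by my camera measurements the crate is flush against the trough and square to it, roughly 15 mm off the middle of the gap, with its cans upright, nothing else visibly moved, and the hand clear.

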